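# Stand the fallen boot forms back on their soles

## Robot

A 6-joint arm with a two-finger parallel gripper is mounted at the origin on the work surface. World frame = base frame: x ahead of the robot, y to its left, z up, the work surface at z = 0. Lengths are in mm, angles in rad, forces in N, time in s.
With the tool pointing down it reaches from about 300 to 775 mm from the base axis. Payload 14.6 kg.
Tool frame: the origin (TCP) lies at the very end of the fingers, on their centre line; the grasp point (between the pads) lies 19 mm behind it; z points along the fingers, y is the line along which they close (so a half turn about z gives the same grasp; the last joint's range is limited). The gripper opens to 94 mm and grips with 3 to 60 N. Pads are 16 mm wide; open, the fingers measure 119 mm over their backs; the gripper's body (75 mm by 177 mm) begins 78 mm behind the grasp point.
Start: joints at [1.255, 0.3, 1.521, -0, 1.321, -0.067], TCP at [135.43, 533.055, 205.446] pointing down, gripper open.
Joint ranges: [-3.03, 3.03], [-0.79, 2.21], [0.23, 2.52], [-1.04, 4.18], [0, 3.07], [-2.55, 2.55]. Speed limits (rad/s): [2.22, 2.22, 2.57, 3.14, 3.14, 3.14].

## Interface

Orientations are given as [roll, pitch, yaw] about the fixed x, y, z axes, in that order (R = Rz(yaw) Ry(pitch) Rx(roll)).
In Python, from cell import manip gives the robot as it stands. The module is installed in compiled form; this text tells all that it offers.
- The arm moves only by the shell command python3 -m inch 'ROWS' [FORCE]. ROWS is JSON, a list of rows, each an object of numbers: "gripper": the opening, from 0 (shut) to 1 (fully open); "dx", "dy", "dz": the shift along the world's x, y, z in m; "wx", "wy", "wz": the turn, a rotation vector about the world's x, y, z in degrees. A call has exactly 5 rows; each row is the pose to reach, as a shift and turn from the pose commanded when the call began; what a row does not reach only later rows make up. A row lasts 1/12 s, in which the tool goes at most 41.7 mm and 7.16 degrees, less where a joint would pass 70% of its speed; a pose out of reach is approached as far as the arm can. A call with a gripper value outside its range is refused whole. The fingers move at their own pace and stop on an object; FORCE is the grip in N (left out, the last holds). Time passes only in rows, so rows that repeat a pose let the fingers close, or fill a call up. It gives the time, the measured TCP pose, the force, the opening and the grip force at its end, in the units of the state.
- manip.read_state(): the state, without advancing time (a new reading comes with each control period).
- manip.camera(name): name is "scene" or "top"; returns the picture (480x640x3 uint8, blue, green, red); there is no depth.
- manip.camera_info(name): a dict with "camera_matrix" (3x3 intrinsics, pixels), "R" (3x3) and "t" (3): a world point X has camera coordinates R X + t. Camera axes: x right, y down, z forward; pixel columns grow to the right and rows downward; lengths in mm; the calibration is good to about 2 mm. A picture is of the moment at which its call begins. camera_info takes no time and is no camera call.
- manip.sign_off(): hands the job in; it is judged then, once.
The state is a dict: "clock": time; "joints": joint angles; "qd": joint speeds; "effort": joint torques, N m; "eef_pos": TCP position; "eef_rot": TCP orientation; "wrist_force": force on the tool from outside, world axes, zero at the start; "moment": the same for the moment, N m; "finger_gap": finger opening in mm; "finger_force": force on a finger pad.
Only numpy, scipy, OpenCV 4.12 (cv2) and the standard library are available. Lean on these libraries where they do the work, as an engineer would, in place of code of your own. Each camera call takes 0.05 s, during which the arm holds its last target. There are 200 camera calls.

## Task

The two wooden boot forms on the black mat have been knocked onto their backs, toes in the air: push each raised foot over with the outside of your fingers or fingertips, so that both forms stand upright on their soles again, about where they lie and on the mat. Only tip them up, never lift or carry them, and leave everything else where it is, including the form that already stands.

Things in the scene. Friction and masses are not known exactly. Their poses are not given: they have to be found in the camera images.
- mat: Black rubber bench mat, 340 (its x) by 540 (its y), 4 thick, fixed to the bench. Origin: centre of its underside, on the bench; z up.
- form_a: One of two fallen wooden boot forms, L-shaped, 0.3-0.65 kg: foot 145 long, 56 wide; leg 136 (152 with its pin). Lies on its flat back, toe up, 145 above the mat. Origin: middle of the heel's rear edge, on the mat, about which it tips. Own +x: from sole (plane x=0) along the leg, level now, up when standing; +z: heel to toe, up now, level when standing; y: width.
- form_a_toe (a point): Toe tip of form_a, at the sole plane: 145 along own +z from its origin. Once the form stands, the toe lies 145 ahead of the heel, on the side it was pushed to.
- form_a_push (a point): Point on the upper side of form_a's foot, at own x 42, z 120. A level push of 2 to 5 N here to own -x (away from the leg) tips the form; past about 45 degrees it falls onto its sole by itself. This face is flat from z 95 to the rounded toe at 145; below, the instep slopes to x 75 at z 62. The leg is 62 deep (z 0 to 62) to x 75, 50 beyond. Axes as the form's.
- form_b: The other of two fallen wooden boot forms, L-shaped, 0.3-0.65 kg: foot 145 long, 56 wide; leg 136 (152 with its pin). Lies on its flat back, toe up, 145 above the mat. Origin: middle of the heel's rear edge, on the mat, about which it tips. Own +x: from sole (plane x=0) along the leg, level now, up when standing; +z: heel to toe, up now, level when standing; y: width.
- form_b_toe (a point): Toe tip of form_b, at the sole plane: 145 along own +z from its origin. Once the form stands, the toe lies 145 ahead of the heel, on the side it was pushed to.
- form_b_push (a point): Point on the upper side of form_b's foot, at own x 42, z 120. A level push of 2 to 5 N here to own -x (away from the leg) tips the form; past about 45 degrees it falls onto its sole by itself. This face is flat from z 95 to the rounded toe at 145; below, the instep slopes to x 75 at z 62. The leg is 62 deep (z 0 to 62) to x 75, 50 beyond. Axes as the form's.
- form_c: A third form of the same shape that already stands on its sole beside the mat, to be left alone; 152 tall. Origin: middle of the rear edge of the heel, on the bench; its z points up along the leg, and the foot runs 145 along its own -x, 56 wide.
- nail_tin: Small low metal tin on the mat between the two fallen forms, 32 across, 24 high, to be left alone. Origin: centre of its underside.
- glue_jar: Amber glass jar with black cap, 68 across, 95 high, to be left alone. Origin: centre of its underside.
- polish_can: Flat dark steel can with a bright lid, 76 across, 32 high, to be left alone. Origin: centre of its underside.
- hammer: Hammer lying on the bench beyond the mat, to be left alone; 26 high, 260 long along its own x.
- brush: Hand brush lying beside the mat, to be left alone; 20 high, about 200 long along its own x.
- spool: Wooden thread spool standing on end, 48 across, 58 high, to be left alone. Origin: centre of its underside.
- pot: White ceramic pot beyond the mat, 72 across, 85 high, to be left alone. Origin: centre of its underside.
Mind the look-alikes: they are no part of the job. What is shaped like the form_a but blue is not meant.

How it is judged (in metres and radians):
At the end, for the whole second after the job is handed in: Both fallen forms stand still on their soles (leg within 0.1 rad of vertical), heel and toe tip over the mat, heel within 80 mm of where it lay, and no bystander has shifted more than 30 mm or leans more than 0.2 rad (angle between each of form_a, form_b's own x axis and vertical below 0.1 rad and height (world z) of each of form_a, form_b below 0.02 m and linear speed of each of form_a, form_b below 0.02 m/s and angular speed of each of form_a, form_b below 0.1 rad/s and distance of each of form_a, form_b from where it was at the start of the episode below 0.08 m and x of form_a in the frame of mat between -0.17 and 0.17 m and y of form_a in the frame of mat between -0.27 and 0.27 m and x of form_a_toe in the frame of mat between -0.17 and 0.17 m and y of form_a_toe in the frame of mat between -0.27 and 0.27 m and x of form_b in the frame of mat between -0.17 and 0.17 m and y of form_b in the frame of mat between -0.27 and 0.27 m and x of form_b_toe in the frame of mat between -0.17 and 0.17 m and y of form_b_toe in the frame of mat between -0.27 and 0.27 m and distance of each of form_c, nail_tin, glue_jar, polish_can, hammer, brush, spool, pot from where it was at the start of the episode below 0.03 m and angle between each of form_c, glue_jar, spool, pot, nail_tin, polish_can's own z axis and vertical below 0.2 rad); the robot touches nothing.
It fails at once if form_a lifted: its heel edge rises more than about 25 mm off the mat (height (world z) of form_a above 0.03 m).
It fails at once if form_b lifted: its heel edge rises more than about 25 mm off the mat (height (world z) of form_b above 0.03 m).
It fails at once if form_a carried or shoved away: its heel edge ends up more than 80 mm from where it lay (distance of form_a from where it was at the start of the episode above 0.08 m).
It fails at once if form_b carried or shoved away: its heel edge ends up more than 80 mm from where it lay (distance of form_b from where it was at the start of the episode above 0.08 m).
It fails at once if the standing form or another bystander is knocked over or shifted by more than 30 mm (distance of any of form_c, nail_tin, glue_jar, polish_can, hammer, brush, spool, pot from where it was at the start of the episode above 0.03 m or angle between form_c's own z axis and vertical above 0.3 rad).
It also fails if it takes over 48 s, if anything falls off the work surface, if the arm or the gripper's body presses on something with over 40 N, if the wrist force passes 120 N, or if a joint passes its speed limit or range.

## Working session

There is one attempt and no reset: what is moved stays moved. The work goes in short steps, Python scripts to look and compute and a shell command to move; the robot and the scene stay as the last step left them, time stands still between calls to the robot, and variables do not carry over. Pictures are saved under pics/ and viewed, at most 10 in all, crops included, and the job is handed in when it is done.

```bash
mkdir -p pics
python3 - <<'E'
from cell import manip
import cv2
for n in("scene","top"):
    cv2.imwrite(f"pics/{n}0.png",manip.camera(n)); i=manip.camera_info(n); print(n,i)
print(manip.read_state())
E
```

```text
scene {'camera_matrix': array([[559.33694769,   0.        , 322.40839801],
       [  0.        , 559.33694769, 243.47567273],
       [  0.        ,   0.        ,   1.        ]]), 'R': array([[-0.28544746,  0.95824733, -0.01678692],
       [ 0.70959662,  0.19953989, -0.67576363],
       [-0.64419903, -0.20480695, -0.73692722]]), 't': array([ 111.83904376, -294.54199493, 1731.98967202])}
top {'camera_matrix': array([[473.26756823,   0.        , 311.83320847],
       [  0.        , 473.26756823, 249.66477015],
       [  0.        ,   0.        ,   1.        ]]), 'R': array([[ 0.04683707, -0.99888692, -0.00558591],
       [-0.97449542, -0.04446333, -0.21995837],
       [ 0.21946517,  0.01574565, -0.97549327]]), 't': array([   1.97994273,  510.50037138, 1255.6807263 ])}
{'clock': 0.1, 'joints': array([ 1.25539663e+00,  3.00357304e-01,  1.52153373e+00, -4.30332521e-05,
        1.32071521e+00, -6.65950886e-02]), 'qd': array([-0.00054839, -0.00175721, -0.00018398,  0.00101414, -0.00068916,
       -0.00062491]), 'effort': array([ 1.03960112e-03, -5.32647014e+01, -3.53279793e+01,  7.10196700e-02,
        2.35724525e-02, -7.41116310e-05]), 'eef_pos': array([135.36967624, 532.82662732, 204.96878584]), 'eef_rot': array([-3.14057854e+00, -2.58587251e-05,  2.89279871e+00]), 'wrist_force': array([-0.93593346,  0.23998933,  0.41292845]), 'moment': array([-0.03390709, -0.00175397,  0.0140149 ]), 'finger_force': 0.0, 'finger_gap': 93.85849795806388}
```

View pics/top0.png

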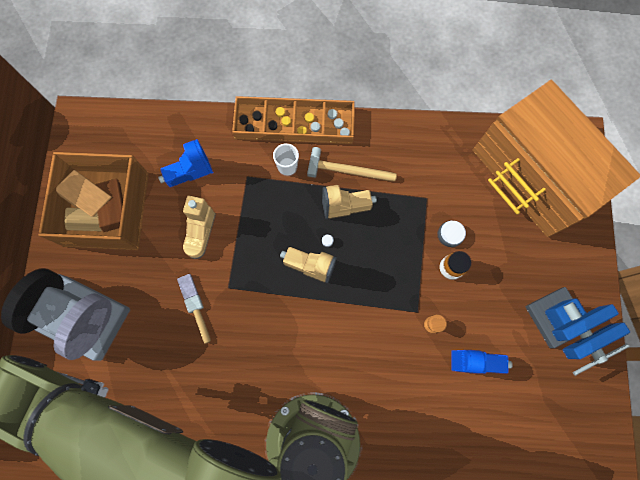

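View pics/scene0.png

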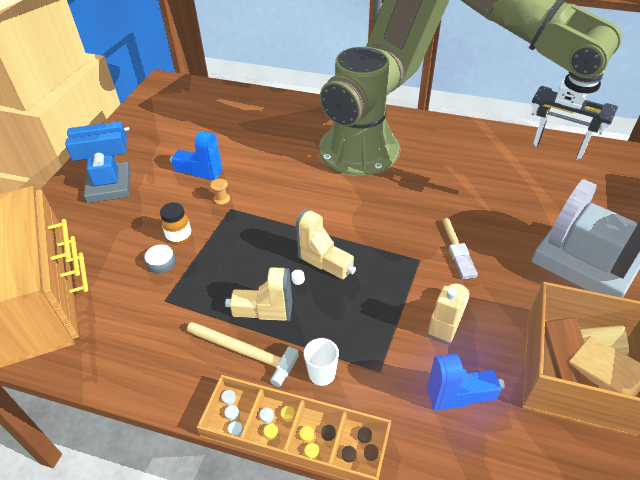

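Run:
```python
import cv2
a=cv2.imread("pics/top0.png")[175:310,265:385]; cv2.imwrite("pics/top0c.png",cv2.resize(a,None,fx=4.4,fy=4.4,interpolation=cv2.INTER_CUBIC))
a=cv2.imread("pics/scene0.png")[200:335,215:365]; cv2.imwrite("pics/scene0c.png",cv2.resize(a,None,fx=4.4,fy=4.4,interpolation=cv2.INTER_CUBIC))
```

```text
(no output)
```

View pics/top0c.png

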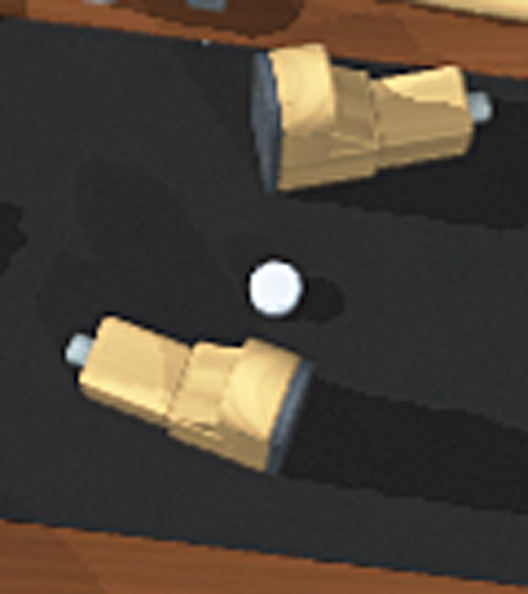

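View pics/scene0c.png

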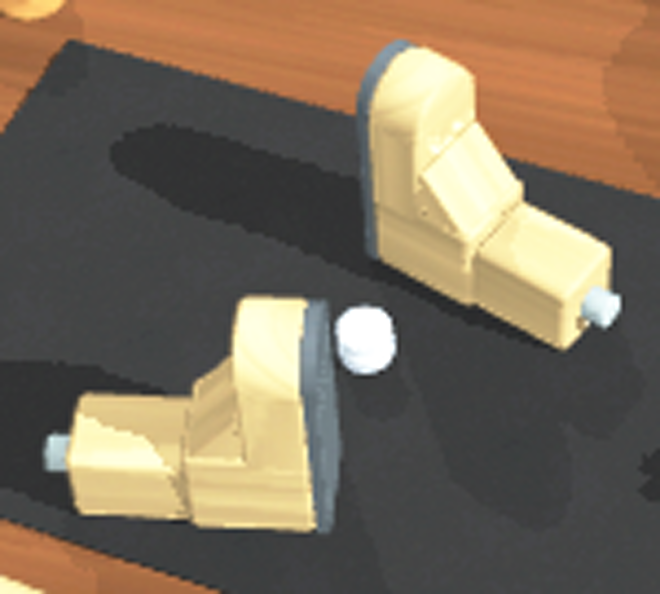

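```bash
cat > h.py <<'E'
from cell import manip
import numpy as np
from scipy.optimize import least_squares
I={n:manip.camera_info(n) for n in("scene","top")}
def proj(n,X):
    c=I[n]; p=c["camera_matrix"]@(c["R"]@np.asarray(X,float)+c["t"]); return p[:2]/p[2]
def ray(n,uv,z):
    c=I[n]; C=-c["R"].T@c["t"]; d=c["R"].T@np.linalg.solve(c["camera_matrix"],[*uv,1]); return C+d*(z-C[2])/d[2]
def W(p,l):
    c,s=np.cos(p[2]),np.sin(p[2]); return [p[0]+c*l[0]-s*l[1],p[1]+s*l[0]+c*l[1],4+l[2]]
E
cat > fit.py <<'E'
from h import *
T=lambda u,v:(265+u/4.4,175+v/4.4); S=lambda u,v:(215+u/4.4,200+v/4.4)
obs={"N":[("top",T(118,318),lambda w,h:(136,-w,50)),("top",T(68,352),lambda w,h:(152,0,h)),
 ("scene",S(378,262),lambda w,h:(0,-28,0)),("scene",S(565,348),lambda w,h:(136,-w,0)),("scene",S(613,308),lambda w,h:(152,0,h))],
"F":[("top",T(462,68),lambda w,h:(136,w,50)),("top",T(486,106),lambda w,h:(152,0,h)),
 ("scene",S(325,530),lambda w,h:(0,28,0)),("scene",S(78,515),lambda w,h:(136,w,0)),("scene",S(50,452),lambda w,h:(152,0,h))]}
for k,o in obs.items():
    f=lambda p:np.concatenate([proj(n,W(p,l(p[3],p[4])))-uv for n,uv,l in o])
    g0=ray("top",T(280,420) if k=="N" else T(270,120),60)
    r=least_squares(f,[g0[0],g0[1],1.4 if k=="N" else -1.5,24,27]); p=r.x
    print(k,p.round(3),"res",r.fun.round(1))
    for nm,l in(("push",(42,0,120)),("toe",(0,0,145)),("toe standing",(-145,0,0)),("sole edges",(0,28,100)),("",(0,-28,100)),("pin",(152,0,25))):
        X=W(p,l); t=proj("top",X); print(nm,np.round(X),"crop px",((t-[265,175])*4.4).round())
for nm,u in(("mat corners",[(247,178),(427,198),(418,312),(229,289)]),):
    print(nm,[ray("top",q,4).round() for q in u])
print("tin",ray("top",T(275,288),24+4).round(),"pot",ray("top",(286,152),85).round(),"hammerhead",ray("top",(314,162),20).round(),"spool",ray("top",(434,323),58).round())
E
python3 fit.py
```

```text
N [451.817 -30.701   1.264  25.769  20.309] res [-3.4 -1.1  0.  -0.  -2.9 -2.6 -0.1  0.2  0.3  0. ]
push [465.   9. 124.] crop px [229. 379.]
toe [452. -31. 149.] crop px [297. 395.]
toe standing [ 408. -169.    4.] crop px [501. 514.]
sole edges [425. -22. 104.] crop px [279. 453.]
 [479. -39. 104.] crop px [310. 367.]
pin [498. 114.  29.] crop px [ 68. 350.]
F [642.649  -2.715  -1.351  22.513  19.871] res [-0.6 -1.  -0.3  0.3  0.7  0.2 -0.7 -1.2 -0.5 -0. ]
push [652. -44. 124.] crop px [329.  84.]
toe [643.  -3. 149.] crop px [263.  82.]
toe standing [611. 139.   4.] crop px [ 44. 190.]
sole edges [670.   3. 104.] crop px [253.  64.]
 [615.  -9. 104.] crop px [269. 148.]
pin [ 676. -151.   29.] crop px [486. 105.]
mat corners [array([732., 231.,   4.]), array([ 694., -306.,    4.]), array([ 357., -279.,    4.]), array([397., 256.,   4.])]
tin [545. -17.  28.] pot [785. 112.  85.] hammerhead [786.  32.  20.] spool [ 324. -310.   58.]
```

```bash
python3 -m inch '[{"gripper":0,"dx":0.023,"dy":-0.033,"wz":-6.2},{"gripper":0,"dx":0.045,"dy":-0.066,"wz":-12.5},{"gripper":0,"dx":0.068,"dy":-0.098,"wz":-18.7},{"gripper":0,"dx":0.09,"dy":-0.131,"wz":-24.9},{"gripper":0,"dx":0.113,"dy":-0.164,"wz":-31.1}]'
python3 -m inch '[{"gripper":0,"dx":0.023,"dy":-0.033,"wz":-6.2},{"gripper":0,"dx":0.045,"dy":-0.066,"wz":-12.5},{"gripper":0,"dx":0.068,"dy":-0.098,"wz":-18.7},{"gripper":0,"dx":0.09,"dy":-0.131,"wz":-24.9},{"gripper":0,"dx":0.113,"dy":-0.164,"wz":-31.1}]'
python3 -m inch '[{"gripper":0,"dx":0.023,"dy":-0.033,"wz":-6.2},{"gripper":0,"dx":0.045,"dy":-0.066,"wz":-12.5},{"gripper":0,"dx":0.068,"dy":-0.098,"wz":-18.7},{"gripper":0,"dx":0.09,"dy":-0.131,"wz":-24.9},{"gripper":0,"dx":0.113,"dy":-0.164,"wz":-31.1}]'
```

```text
validation failed for argument at $[0]...
validation failed for argument at $[0]...
validation failed for argument at $[0]...
```

```bash
python3 -m inch '[{"gripper":0,"dx":0.023,"dy":-0.033,"dz":0,"wx":0,"wy":0,"wz":-6.2},{"gripper":0,"dx":0.045,"dy":-0.066,"dz":0,"wx":0,"wy":0,"wz":-12.5},{"gripper":0,"dx":0.068,"dy":-0.098,"dz":0,"wx":0,"wy":0,"wz":-18.7},{"gripper":0,"dx":0.09,"dy":-0.131,"dz":0,"wx":0,"wy":0,"wz":-24.9},{"gripper":0,"dx":0.113,"dy":-0.164,"dz":0,"wx":0,"wy":0,"wz":-31.1}]'
```

```text
clock: 0.52
eef_pos: [248.8, 367.3, 205.2]
eef_rot: [-3.141, 0.0, 2.345]
wrist_force: [0.6, -0.4, 0.5]
finger_gap: 63.7
finger_force: 0.0
```

```bash
python3 -m inch '[{"gripper":0,"dx":0.023,"dy":-0.033,"dz":0,"wx":0,"wy":0,"wz":-6.2},{"gripper":0,"dx":0.045,"dy":-0.066,"dz":0,"wx":0,"wy":0,"wz":-12.5},{"gripper":0,"dx":0.068,"dy":-0.098,"dz":0,"wx":0,"wy":0,"wz":-18.7},{"gripper":0,"dx":0.09,"dy":-0.131,"dz":0,"wx":0,"wy":0,"wz":-24.9},{"gripper":0,"dx":0.113,"dy":-0.164,"dz":0,"wx":0,"wy":0,"wz":-31.1}]'
python3 -m inch '[{"gripper":0,"dx":0.023,"dy":-0.033,"dz":0,"wx":0,"wy":0,"wz":-6.2},{"gripper":0,"dx":0.045,"dy":-0.066,"dz":0,"wx":0,"wy":0,"wz":-12.5},{"gripper":0,"dx":0.068,"dy":-0.098,"dz":0,"wx":0,"wy":0,"wz":-18.7},{"gripper":0,"dx":0.09,"dy":-0.131,"dz":0,"wx":0,"wy":0,"wz":-24.9},{"gripper":0,"dx":0.113,"dy":-0.164,"dz":0,"wx":0,"wy":0,"wz":-31.1}]'
```

```text
clock: 0.93
eef_pos: [361.9, 203.2, 205.5]
eef_rot: [3.141, -0.0, 1.802]
wrist_force: [1.8, 0.9, 0.3]
finger_gap: 30.5
finger_force: 0.0
clock: 1.35
eef_pos: [475.0, 39.1, 205.3]
eef_rot: [-3.141, -0.0, 1.259]
wrist_force: [1.5, 1.4, 1.2]
finger_gap: 0.8
finger_force: 0.0
```

```bash
python3 -m inch '[{"gripper":0,"dx":0,"dy":0,"dz":-0.025,"wx":0,"wy":0,"wz":0},{"gripper":0,"dx":0,"dy":0,"dz":-0.05,"wx":0,"wy":0,"wz":0},{"gripper":0,"dx":0,"dy":0,"dz":-0.075,"wx":0,"wy":0,"wz":0},{"gripper":0,"dx":0,"dy":0,"dz":-0.093,"wx":0,"wy":0,"wz":0},{"gripper":0,"dx":0,"dy":0,"dz":-0.093,"wx":0,"wy":0,"wz":0}]'
python3 - <<'E'
from cell import manip
import cv2
a=manip.camera("scene")[170:320,215:385]; cv2.imwrite("pics/s1.png",cv2.resize(a,None,fx=4,fy=4))
E
```

```text
clock: 1.77
eef_pos: [472.5, 40.9, 109.0]
eef_rot: [-3.136, 0.002, 1.264]
wrist_force: [-0.5, -0.1, -0.3]
finger_gap: 1.1
finger_force: 0.0
```

View pics/s1.png

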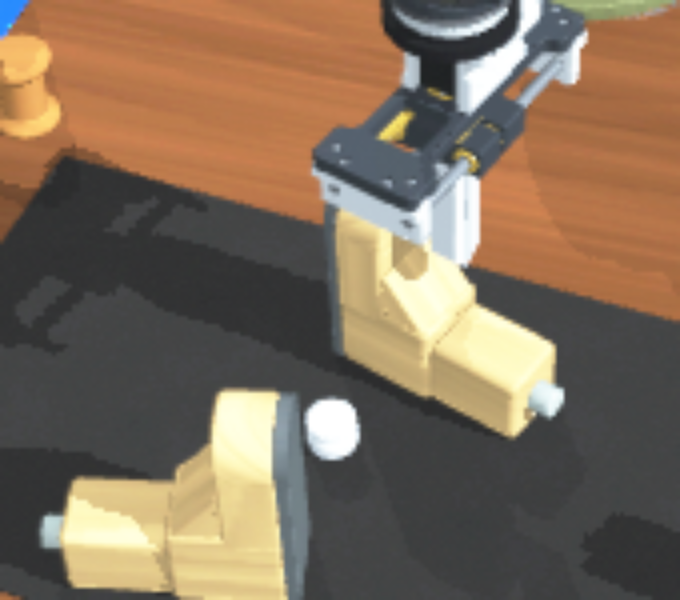

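The fingers (about 455,255 in the crop) are behind the near form's raised foot, above the instep, with a clear gap. I start the push along own −x.

```bash
python3 -m inch '[{"gripper":0,"dx":-0.0025,"dy":-0.008,"dz":0,"wx":0,"wy":0,"wz":0},{"gripper":0,"dx":-0.005,"dy":-0.016,"dz":0,"wx":0,"wy":0,"wz":0},{"gripper":0,"dx":-0.0075,"dy":-0.024,"dz":0,"wx":0,"wy":0,"wz":0},{"gripper":0,"dx":-0.010,"dy":-0.032,"dz":0,"wx":0,"wy":0,"wz":0},{"gripper":0,"dx":-0.0125,"dy":-0.040,"dz":0,"wx":0,"wy":0,"wz":0}]'
python3 -m inch '[{"gripper":0,"dx":-0.0025,"dy":-0.008,"dz":0,"wx":0,"wy":0,"wz":0},{"gripper":0,"dx":-0.005,"dy":-0.016,"dz":0,"wx":0,"wy":0,"wz":0},{"gripper":0,"dx":-0.0075,"dy":-0.024,"dz":0,"wx":0,"wy":0,"wz":0},{"gripper":0,"dx":-0.010,"dy":-0.032,"dz":0,"wx":0,"wy":0,"wz":0},{"gripper":0,"dx":-0.0125,"dy":-0.040,"dz":0,"wx":0,"wy":0,"wz":0}]'
python3 - <<'E'
from cell import manip
import cv2
a=manip.camera("scene")[170:320,215:385]; cv2.imwrite("pics/s2.png",cv2.resize(a,None,fx=4,fy=4))
E
```

```text
clock: 2.23
eef_pos: [462.0, 0.1, 113.2]
eef_rot: [3.14, -0.0, 1.264]
wrist_force: [1.2, 0.9, 0.7]
finger_gap: 0.1
finger_force: 0.7
clock: 2.65
eef_pos: [449.0, -39.8, 112.3]
eef_rot: [-3.141, 0.0, 1.264]
wrist_force: [-0.4, -0.3, 0.0]
finger_gap: 0.3
finger_force: 0.0
```

View pics/s2.png

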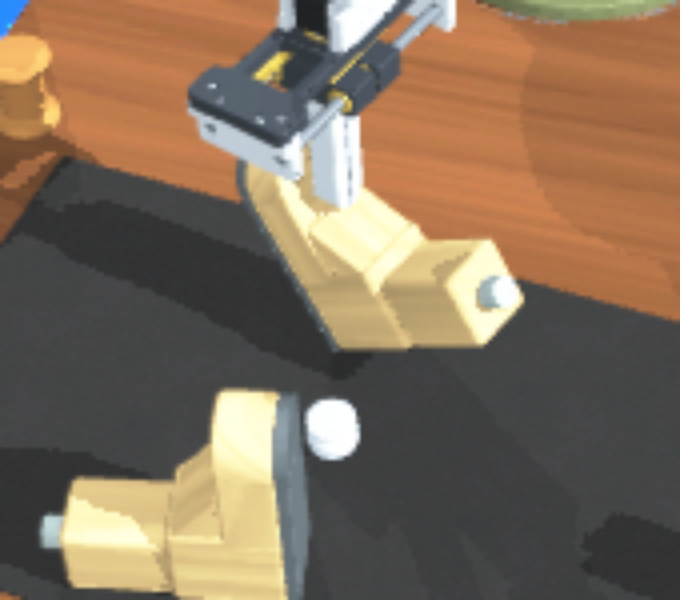

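The form is tipping about its heel (about 340,350 in the crop), which has not shifted. I push through and carry on forward, clear of the rising leg.

```bash
python3 -m inch '[{"gripper":0,"dx":-0.004,"dy":-0.012,"dz":0,"wx":0,"wy":0,"wz":0},{"gripper":0,"dx":-0.008,"dy":-0.026,"dz":0,"wx":0,"wy":0,"wz":0},{"gripper":0,"dx":-0.013,"dy":-0.042,"dz":0,"wx":0,"wy":0,"wz":0},{"gripper":0,"dx":-0.018,"dy":-0.059,"dz":0,"wx":0,"wy":0,"wz":0},{"gripper":0,"dx":-0.024,"dy":-0.077,"dz":0,"wx":0,"wy":0,"wz":0}]'
python3 -m inch '[{"gripper":0,"dx":-0.003,"dy":-0.012,"dz":0,"wx":0,"wy":0,"wz":0},{"gripper":0,"dx":-0.005,"dy":-0.018,"dz":0.02,"wx":0,"wy":0,"wz":0},{"gripper":0,"dx":-0.005,"dy":-0.018,"dz":0.05,"wx":0,"wy":0,"wz":0},{"gripper":0,"dx":-0.005,"dy":-0.018,"dz":0.08,"wx":0,"wy":0,"wz":0},{"gripper":0,"dx":-0.005,"dy":-0.018,"dz":0.1,"wx":0,"wy":0,"wz":0}]'
python3 - <<'E'
from cell import manip
import cv2
a=manip.camera("scene")[170:320,195:365]; cv2.imwrite("pics/s3.png",cv2.resize(a,None,fx=4,fy=4))
E
```

```text
clock: 3.12
eef_pos: [425.1, -116.7, 112.4]
eef_rot: [-3.141, 0.0, 1.265]
wrist_force: [-0.5, 0.6, 0.3]
finger_gap: 0.6
finger_force: 0.0
clock: 3.53
eef_pos: [420.6, -134.4, 215.0]
eef_rot: [3.14, 0.0, 1.264]
wrist_force: [-0.3, -0.6, 0.7]
finger_gap: 0.4
finger_force: 0.0
```

View pics/s3.png

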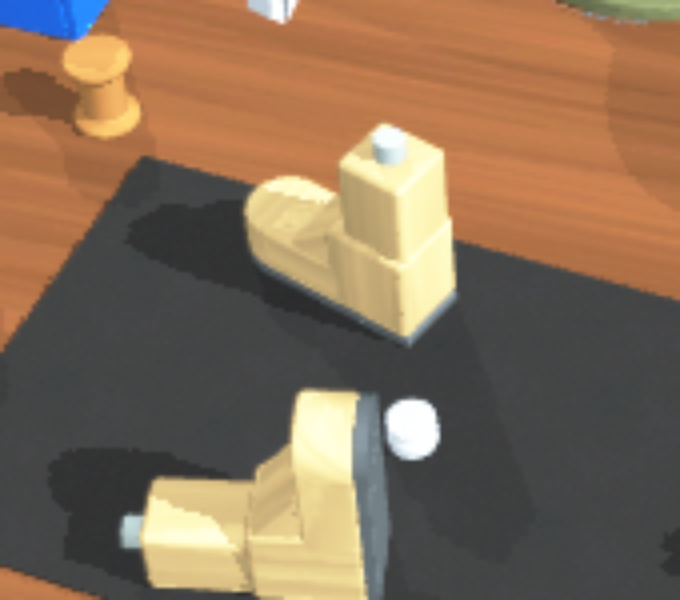

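The near form stands on its sole, with its heel corner at about (408,343) in the crop. Next is the far form, which needs approaching from −y.

```bash
python3 -m inch '[{"gripper":0,"dx":0.024,"dy":0.006,"dz":0,"wx":0,"wy":0,"wz":3},{"gripper":0,"dx":0.048,"dy":0.012,"dz":0,"wx":0,"wy":0,"wz":6},{"gripper":0,"dx":0.072,"dy":0.018,"dz":0,"wx":0,"wy":0,"wz":9},{"gripper":0,"dx":0.096,"dy":0.024,"dz":0,"wx":0,"wy":0,"wz":12},{"gripper":0,"dx":0.119,"dy":0.029,"dz":0,"wx":0,"wy":0,"wz":15.1}]'
python3 -m inch '[{"gripper":0,"dx":0.024,"dy":0.006,"dz":0,"wx":0,"wy":0,"wz":3},{"gripper":0,"dx":0.048,"dy":0.012,"dz":0,"wx":0,"wy":0,"wz":6},{"gripper":0,"dx":0.072,"dy":0.018,"dz":0,"wx":0,"wy":0,"wz":9},{"gripper":0,"dx":0.096,"dy":0.024,"dz":0,"wx":0,"wy":0,"wz":12},{"gripper":0,"dx":0.119,"dy":0.029,"dz":0,"wx":0,"wy":0,"wz":15.1}]'
python3 -m inch '[{"gripper":0,"dx":0,"dy":0,"dz":-0.025,"wx":0,"wy":0,"wz":0},{"gripper":0,"dx":0,"dy":0,"dz":-0.05,"wx":0,"wy":0,"wz":0},{"gripper":0,"dx":0,"dy":0,"dz":-0.08,"wx":0,"wy":0,"wz":0},{"gripper":0,"dx":0,"dy":0,"dz":-0.103,"wx":0,"wy":0,"wz":0},{"gripper":0,"dx":0,"dy":0,"dz":-0.103,"wx":0,"wy":0,"wz":0}]'
python3 - <<'E'
from cell import manip
import cv2
a=manip.camera("scene")[170:330,195:365]; cv2.imwrite("pics/s4.png",cv2.resize(a,None,fx=3.7,fy=3.7))
E
```

```text
clock: 4.0
eef_pos: [540.5, -104.6, 211.9]
eef_rot: [-3.141, -0.0, 1.531]
wrist_force: [0.1, 0.3, 0.0]
finger_gap: 0.5
finger_force: 0.0
clock: 4.42
eef_pos: [659.4, -75.6, 211.7]
eef_rot: [-3.141, -0.0, 1.794]
wrist_force: [-1.2, -0.6, 1.1]
finger_gap: 0.7
finger_force: 0.0
clock: 4.83
eef_pos: [656.1, -75.7, 103.6]
eef_rot: [-3.134, -0.003, 1.792]
wrist_force: [-1.5, -0.1, -0.8]
finger_gap: 0.4
finger_force: 0.0
```

View pics/s4.png

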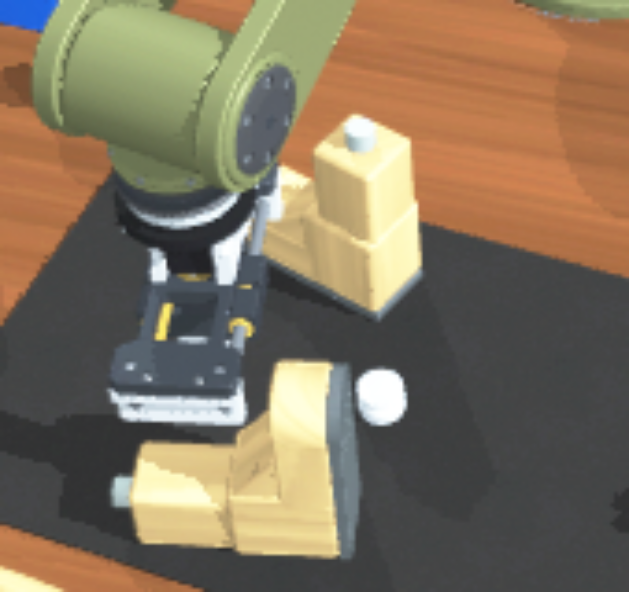

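The arm's gripper body hides the fingers here. The white bar end (about 180,405) is above and behind the far form's foot (about 300,400), as planned. I push +y.

```bash
python3 -m inch '[{"gripper":0,"dx":-0.002,"dy":0.008,"dz":0,"wx":0,"wy":0,"wz":0},{"gripper":0,"dx":-0.0035,"dy":0.016,"dz":0,"wx":0,"wy":0,"wz":0},{"gripper":0,"dx":-0.0055,"dy":0.024,"dz":0,"wx":0,"wy":0,"wz":0},{"gripper":0,"dx":-0.007,"dy":0.032,"dz":0,"wx":0,"wy":0,"wz":0},{"gripper":0,"dx":-0.009,"dy":0.040,"dz":0,"wx":0,"wy":0,"wz":0}]'
python3 -m inch '[{"gripper":0,"dx":-0.002,"dy":0.008,"dz":0,"wx":0,"wy":0,"wz":0},{"gripper":0,"dx":-0.0035,"dy":0.016,"dz":0,"wx":0,"wy":0,"wz":0},{"gripper":0,"dx":-0.0055,"dy":0.024,"dz":0,"wx":0,"wy":0,"wz":0},{"gripper":0,"dx":-0.007,"dy":0.032,"dz":0,"wx":0,"wy":0,"wz":0},{"gripper":0,"dx":-0.009,"dy":0.040,"dz":0,"wx":0,"wy":0,"wz":0}]'
python3 - <<'E'
from cell import manip
import cv2
a=manip.camera("scene")[170:330,195:365]; cv2.imwrite("pics/s5.png",cv2.resize(a,None,fx=3.7,fy=3.7))
E
```

```text
clock: 5.3
eef_pos: [649.6, -35.0, 110.6]
eef_rot: [3.14, 0.001, 1.792]
wrist_force: [0.6, -1.5, 0.9]
finger_gap: 0.3
finger_force: 0.7
clock: 5.72
eef_pos: [640.2, 5.0, 109.3]
eef_rot: [-3.141, -0.0, 1.792]
wrist_force: [-0.3, -0.4, 0.4]
finger_gap: -0.0
finger_force: 0.1
```

View pics/s5.png

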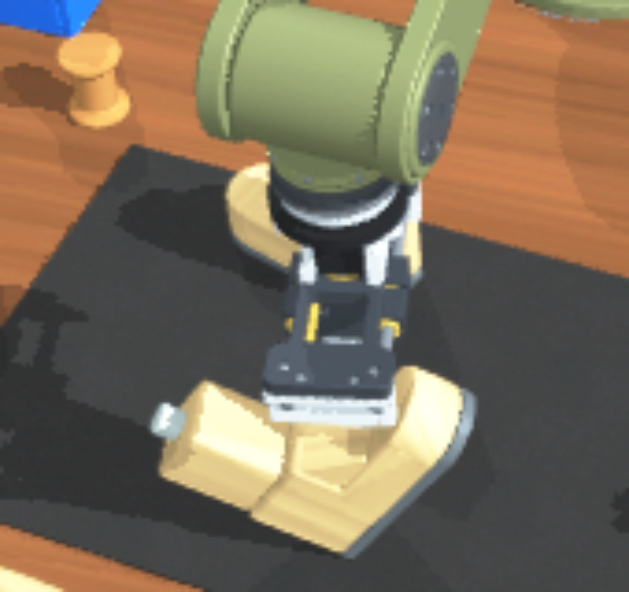

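The far form is tilted about 35° and still pivoting on its heel (about 348,553). I finish the push, move forward and rise.

```bash
python3 -m inch '[{"gripper":0,"dx":-0.003,"dy":0.012,"dz":0,"wx":0,"wy":0,"wz":0},{"gripper":0,"dx":-0.006,"dy":0.026,"dz":0,"wx":0,"wy":0,"wz":0},{"gripper":0,"dx":-0.009,"dy":0.042,"dz":0,"wx":0,"wy":0,"wz":0},{"gripper":0,"dx":-0.013,"dy":0.059,"dz":0,"wx":0,"wy":0,"wz":0},{"gripper":0,"dx":-0.017,"dy":0.077,"dz":0,"wx":0,"wy":0,"wz":0}]'
python3 -m inch '[{"gripper":0,"dx":-0.003,"dy":0.012,"dz":0,"wx":0,"wy":0,"wz":0},{"gripper":0,"dx":-0.004,"dy":0.018,"dz":0.02,"wx":0,"wy":0,"wz":0},{"gripper":0,"dx":-0.004,"dy":0.018,"dz":0.05,"wx":0,"wy":0,"wz":0},{"gripper":0,"dx":-0.004,"dy":0.018,"dz":0.08,"wx":0,"wy":0,"wz":0},{"gripper":0,"dx":-0.004,"dy":0.018,"dz":0.11,"wx":0,"wy":0,"wz":0}]'
python3 -m inch '[{"gripper":0,"dx":-0.02,"dy":0.02,"dz":0.03,"wx":0,"wy":0,"wz":0},{"gripper":0,"dx":-0.05,"dy":0.04,"dz":0.05,"wx":0,"wy":0,"wz":0},{"gripper":0,"dx":-0.08,"dy":0.06,"dz":0.05,"wx":0,"wy":0,"wz":0},{"gripper":0,"dx":-0.11,"dy":0.08,"dz":0.05,"wx":0,"wy":0,"wz":0},{"gripper":0,"dx":-0.14,"dy":0.1,"dz":0.05,"wx":0,"wy":0,"wz":0}]'
python3 - <<'E'
from cell import manip
import cv2
cv2.imwrite("pics/s6.png",manip.camera("scene"))
E
```

```text
clock: 6.18
eef_pos: [622.9, 82.6, 109.4]
eef_rot: [-3.141, -0.0, 1.791]
wrist_force: [-0.4, 0.5, -0.2]
finger_gap: 0.6
finger_force: 0.0
clock: 6.6
eef_pos: [618.9, 99.9, 220.7]
eef_rot: [-3.141, -0.0, 1.792]
wrist_force: [0.5, -0.2, 0.7]
finger_gap: 0.4
finger_force: 0.0
clock: 7.02
eef_pos: [477.6, 200.1, 269.7]
eef_rot: [3.141, -0.0, 1.791]
wrist_force: [1.0, 0.9, 0.6]
finger_gap: 0.5
finger_force: 0.0
```

View pics/s6.png

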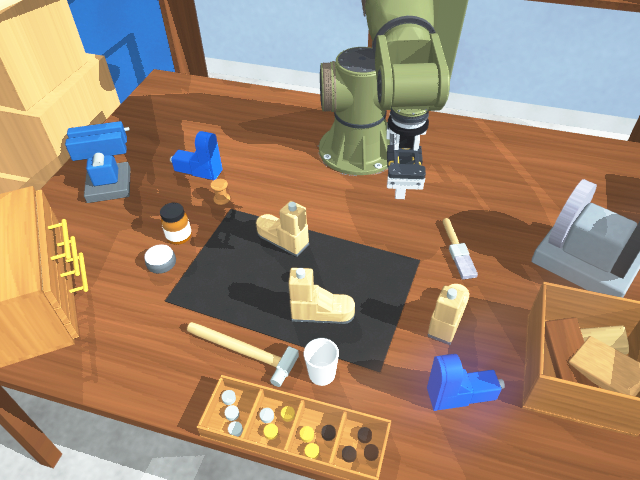

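Both forms stand on the mat, at about (283,235) and (320,300). The other items look unmoved; the tin at about (298,277) is hidden behind the far form's leg, well outside the foot's path.

```bash
python3 -c "
from cell import manip
print(manip.sign_off())"
```

```text
the job is handed in; nothing more can be done
None
```

Both fallen forms were tipped upright and stand on their soles on the mat, and the job is handed in at about 7 s of the 48 s; nothing else looked moved in the last picture, though the nail tin was hidden from view there.

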